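# Slide the wet candlestick into the drying row

### The job

One freshly varnished candlestick stands alone out on the bench: push it along the bench by its bare wooden foot into the gap between the two that are drying on the brown paper, and leave it standing upright midway between them and in line with them. Do not tip or lift it, keep off the wet varnish, and let neither the robot nor the candlestick touch the other two. Leave everything else on the bench where it is.

Things in the scene. Friction and masses are not known exactly. Their poses are not given: they have to be found in the camera images.
- candlestick: the freshly varnished turned wooden candlestick, loose, alone out on the bench, left or right of the robot's middle. Foot: a bare, pale wooden disc 90 mm across, its side upright for 18 mm, rounding in to 24 mm; 203 mm tall in all; origin under the foot's centre, z up. About 0.36 kg. Pushed low it slides; pushed high it tips.
- candlestick_stem: its dark wet varnished part, all above the foot, 24 to 203 mm up: 66 mm across at the foot, 28 mm at 40 mm up, then a slim stem with a 42 mm bead at 85 mm and a 49 mm cup at the top. Same origin and axes as candlestick.
- mate_left: an identical candlestick drying on the brown paper, on the +y side of the gap, loose. Foot: a bare, pale wooden disc 90 mm across, its side upright for 18 mm, rounding in to 24 mm; 203 mm tall in all; origin under the foot's centre, z up.
- mate_right: an identical candlestick drying on the brown paper, on the -y side of the gap, loose. Foot: a bare, pale wooden disc 90 mm across, its side upright for 18 mm, rounding in to 24 mm; 203 mm tall in all; origin under the foot's centre, z up.
- gap (a point): point on the bench top midway between the two drying candlesticks (150 mm from each). Its y runs along their row to mate_left, its x across the row, away from the robot. The brown paper lies flat around it, 180 mm in x, 480 mm in y, so thin that nothing catches on it.
- varnish_tin: round steel varnish tin with a green band, 87 mm across, 102 mm tall; origin under its centre (loose bystander)
- brush_jar: glass jar 74 mm across, 95 mm tall, two brush handles sticking out to 170 mm; origin under its centre (loose bystander)
- anvil: small blue cast-iron anvil, base 60 x 100 mm, 62 mm tall, horn along its -y; origin under its centre (loose bystander)
- sanding_block: cork sanding block 61 x 107 x 31 mm, lying flat; origin under its centre (loose bystander)
- tape_roll: roll of masking tape lying flat, 96 mm across, 25 mm tall; origin under its centre (loose bystander)
- screwdriver: screwdriver lying on the bench, 190 mm long along its x, handle to -x, under 35 mm high (loose bystander)
Things that resemble listed ones, but are neither listed nor needed, are in the scene too. What is shaped like the mate_right but green is not meant.

How it is judged:
At the end, for the whole second after the job is handed in: The candlestick stands upright and at rest on the bench, its centre within 20 mm of the midpoint between the two drying candlesticks, and those two stand upright where they stood, within 5 mm (horizontal distance between candlestick and gap below 0.02 m and angle between each of candlestick, mate_left, mate_right's own z axis and vertical below 0.03 rad and height (world z) of candlestick below 0.004 m and linear speed of candlestick below 0.01 m/s and distance of each of mate_left, mate_right from where it was at the start of the episode below 0.005 m); the robot touches nothing.
It fails at once if the robot touches the wet varnish of the candlestick (contact force between any of the fingers, the arm and candlestick_stem above 0.3 N).
It fails at once if the candlestick is tipped more than about 17 degrees (angle between candlestick's own z axis and vertical above 0.3 rad).
It fails at once if the candlestick is lifted off the bench (height (world z) of candlestick above 0.016 m).
It fails at once if one of the two drying candlesticks is touched or shifted (contact force between any of the fingers, the arm, candlestick and mate_left above 0.3 N or contact force between any of the fingers, the arm, candlestick and mate_right above 0.3 N or distance of any of mate_left, mate_right from where it was at the start of the episode above 0.005 m).
It fails at once if another thing on the bench is shifted more than 15 mm (distance of any of varnish_tin, brush_jar, anvil, sanding_block, tape_roll, screwdriver from where it was at the start of the episode above 0.015 m).
It also fails if it takes over 67 s, if anything falls off the work surface, if the arm or the gripper's body presses on something with over 40 N, if the wrist force passes 120 N, or if a joint passes its speed limit or range.

### The arm

A 7-joint arm with a two-finger parallel gripper is mounted at the origin on the work surface. World frame = base frame: x ahead of the robot, y to its left, z up, the work surface at z = 0. Lengths are in m, angles in rad, forces in N, time in s.
With the tool pointing down it reaches from about 0.425 to 0.95 m from the base axis. Payload 4.7 kg.
Tool frame: the origin (TCP) lies between the finger pads; the fingertips stand 25 mm ahead of it and the grasp point (between the pads) lies 6 mm ahead of it; z points along the fingers, y is the line along which they close (so a half turn about z gives the same grasp; the last joint's range is limited). The gripper opens to 85 mm and grips with 20 to 120 N. Pads are 22 mm wide; open, the fingers measure 114 mm over their backs; the gripper's body (76 mm by 85 mm) begins 54 mm behind the grasp point. The pads swing forward as they close: fully open they stand 13 mm farther back than shut.
Start: joints at [-1.229, 0.469, -0.049, 1.532, 0.024, 1.141, -0.082], TCP at [0.245, 0.629, 0.256] pointing down, gripper open.
Joint ranges: [-2.59, 2.59], [-0.33, 1.99], [-1.39, 1.29], [0.1, 2.45], [-1.04, 4.18], [0.21, 1.99], [-2.66, 2.66]. Speed limits (rad/s): [2.57, 2.57, 3.14, 3.14, 3.14, 3.14, 3.14].

### API

Orientations are given as a 3x3 rotation matrix whose columns are the frame's x, y, z axes.
In Python, from rig import * gives the robot as it stands. Calls block until the motion is done:
- movep(position, orientation): joint-space move of the TCP to a pose.
- move_l(position, attitude=None, feed=0.15, until_force=None): straight line of the TCP; attitude=None keeps the orientation; feed is the mean speed in m/s. With until_force (N) it stops when the force on the tool has changed by that much, and returns True; else False.
- move_joints(angles): joint-space move.
- command_gripper(opening, newtons=None): finger opening in m; newtons is the grip in N (None keeps the last); returns when the fingers have stopped.
- sleep(seconds).
- inverse_kinematics(position, orientation): joint angles nearest the present ones, or None.
- sense(): the state.
- camera(name): name is "scene" or "top" or "wrist"; returns (picture, depth): 480x640x3 uint8, red, green, blue; 480x640 float32, m along the optical axis (not along the pixel's ray), 0 where there is no reading.
- camera_params(name): a dict with "K" (3x3 intrinsics, pixels), "position" and "rotation" of the camera in the world; the wrist camera has in their place "tool_from_camera" (4x4, takes a point from camera to tool coordinates, whose origin is the TCP and whose axes are the flange's). Camera axes: x right, y down, z forward; pixel columns grow to the right and rows downward; lengths in m; the calibration is good to about 2 mm. A picture is of the moment at which its call begins: read the wrist's pose just before it. camera_params takes no time and is no camera call.
A pose or a line that the arm cannot do raises Unreachable and nothing moves.
- finish_job(): hands the job in; it is judged then, once.
The state is a dict: "time_s": time; "joint_pos": joint angles; "qd": joint speeds; "joint_efforts": joint torques, N m; "position": TCP position; "tcp_rot": TCP orientation; "wrist_force": force on the tool from outside, world axes, zero at the start; "ft_torque": the same for the moment, N m; "finger_gap": finger opening in m; "gripper_force": force on a finger pad.
Only numpy, scipy, OpenCV 4.12 (cv2) and the standard library are available. Lean on these libraries where they do the work, as an engineer would, in place of code of your own. Each camera call takes 0.05 s, during which the arm holds its last target. There are 200 camera calls.

## Working session

There is one attempt and no reset: what is moved stays moved. The work goes in short steps, each a Python script; the robot and the scene stay as the last script left them, time stands still between calls to the robot, and variables do not carry over. Pictures are saved under pics/ and viewed, at most 10 in all, crops included, and the job is handed in when it is done.

```bash
ls; mkdir -p pics
cat > h.py <<'E'
from rig import *
import numpy as np, cv2
def cloud(name):
    s=sense(); p,d=camera(name); c=camera_params(name); K=np.array(c["K"])
    if "position" in c: R=np.array(c["rotation"]); t=np.array(c["position"])
    else:
        T=np.array(c["tool_from_camera"]); Rt=np.array(s["tcp_rot"])
        R=Rt@T[:3,:3]; t=np.array(s["position"])+Rt@T[:3,3]
    v,u=np.mgrid[:480,:640]
    ray=np.stack([(u-K[0,2])/K[0,0],(v-K[1,2])/K[1,1],np.ones(u.shape)],-1)@R.T
    P=t+ray*d[...,None]; P[d==0]=np.nan
    return p,d,P,ray,t
E
python3 - <<'E'
from h import *
for n in("top","scene"):
    p,d,P,r,t=cloud(n); cv2.imwrite(f"pics/{n}0.png",p[...,::-1]); np.savez(f"{n}0.npz",p=p,P=P,r=r,t=t); print(n,t,r[240,320],(d==0).mean())
print(sense())
E
```

```text
pics
top [ 0.42866511 -0.06281773  1.36067945] [ 0.08406842  0.01280206 -0.99637945] 0.00396484375
scene [ 1.35082108 -0.10997444  0.76062338] [-0.73354043  0.06805648 -0.67625525] 0.0038834635416666666
{'time_s': 0.1, 'joint_pos': array([-1.22891596,  0.46937988, -0.04859997,  1.53353672,  0.02410117,
        1.14101082, -0.08232406]), 'qd': array([-0.00027489, -0.00122119,  0.00057462, -0.00415696, -0.00131753,
       -0.00247656, -0.00076968]), 'joint_efforts': array([ 1.13685062e-03, -5.11512136e+01, -4.68290818e-02, -2.38391823e+01,
        1.07869471e-02,  4.34331101e-03, -1.03197263e-05]), 'position': array([0.24439511, 0.62870262, 0.25536945]), 'tcp_rot': array([[-9.32048178e-01,  3.62333905e-01, -5.78635491e-04],
       [ 3.62334362e-01,  9.32046718e-01, -1.65069317e-03],
       [-5.87867919e-05, -1.74818509e-03, -9.99998470e-01]]), 'wrist_force': array([-0.05056805, -0.1738142 , -0.20806881]), 'ft_torque': array([-0.03662209, -0.02220752,  0.01640524]), 'gripper_force': 0.0, 'finger_gap': 0.08561516493391305}
```

View pics/top0.png

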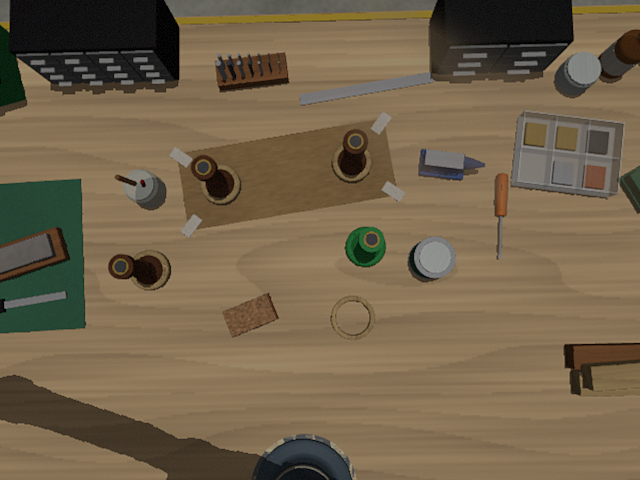

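View pics/scene0.png

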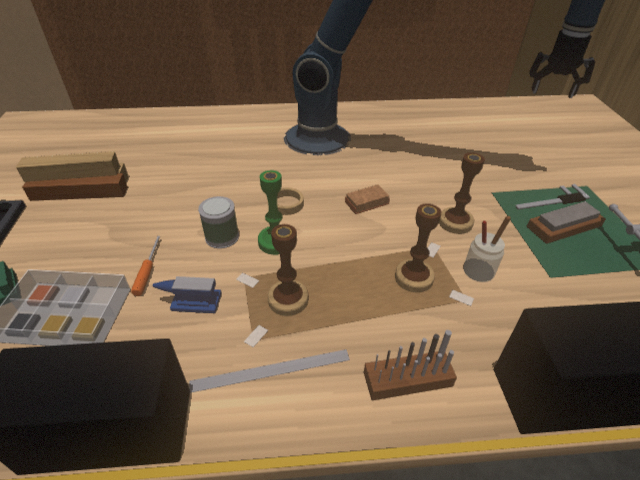

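The top view shows the loose candlestick with its foot at about (152,270). The mates' feet are at (220,185) and (352,162), the jar at (145,188), the sanding block at (250,314), the tape at (352,317) and the green decoy at (365,246). The scene view agrees, and the gap and the way in on the robot's side look clear.

```bash
cat > meas.py <<'E'
from h import *
from scipy.optimize import least_squares
def fit(xy,r):
    # fixed-radius circle fit, robust
    f=lambda c:np.hypot(*(xy-c).T)-r
    s=least_squares(f,xy.mean(0),loss='soft_l1',f_scale=.002); return s.x,np.sqrt(np.median(f(s.x)**2))
def measure(views,guess):
    g=np.array(guess); out={}
    for n,P in views.items():
        Q=P[np.isfinite(P[...,2])]; Q=Q[np.hypot(*(Q[:,:2]-g).T)<.07]
        foot=Q[(Q[:,2]>.004)&(Q[:,2]<.017)]; cup=Q[(Q[:,2]>.15)]
        top=Q[Q[:,2]>.196]
        o=[len(foot)]
        if len(foot)>20: c,e=fit(foot[:,:2],.045); o+=['side',c.round(4),round(e,4)]
        rim=Q[(Q[:,2]>.017)&(Q[:,2]<.03)]
        if len(rim)>20: (c,r)=cv2.minEnclosingCircle(rim[:,:2].astype(np.float32)); o+=['rim',np.round(c,4),round(r,4),'z95',np.percentile(rim[:,2],95).round(4)]
        if len(top)>5: (c,r)=cv2.minEnclosingCircle(top[:,:2].astype(np.float32)); o+=['top',np.round(c,4),round(r,4),'z',np.median(top[:,2]).round(4)]
        print(n,*o)
E
python3 - <<'E'
from meas import *
V={n:np.load(n+"0.npz")["P"] for n in("top","scene")}
P=V["top"]
for nm,(u,v) in dict(cand=(165,272),left=(236,190),right=(352,179)).items():
    print(nm,P[v,u].round(4))
    b=P[v,u]; 
z=np.load("top0.npz"); r,t=z["r"],z["t"]
for nm,(u,v) in dict(cand=(152,270),left=(221,185),right=(352,163)).items():
    q=r[v,u]; x=t+q*(.02-t[2])/q[2]; print("==",nm,x.round(3)); measure(V,x[:2])
# other things: footprint of everything 8mm+ above bench
m=(np.nan_to_num(P[...,2])>.012).astype(np.uint8)
n,l,s,c=cv2.connectedComponentsWithStats(m)
for i in range(1,n):
    if s[i,4]>100:
        Q=P[l==i]; print(c[i].round(),"x",np.nanpercentile(Q[:,0],[1,99]).round(3),"y",np.nanpercentile(Q[:,1],[1,99]).round(3),"zmax",np.nanpercentile(Q[:,2],99).round(3))
print("bench z",np.nanmedian(P[380:400,250:400,2]))
E
```

```text
cand [0.4779 0.2989 0.0237]
left [0.6582 0.1403 0.0205]
right [ 0.676  -0.1197  0.0264]
== cand [0.483 0.329 0.02 ]
top 222 side [0.4839 0.3348] 0.0069 rim [0.4831 0.3371] 0.045 z95 0.029 top [0.4835 0.3377] 0.0256 z 0.2039
scene 143 side [0.4833 0.3357] 0.0011 rim [0.4857 0.3337] 0.0455 z95 0.0289 top [0.4837 0.333 ] 0.0282 z 0.2043
== left [0.67  0.174 0.02 ]
top 278 side [0.6711 0.1757] 0.0101 rim [0.6724 0.1771] 0.0449 z95 0.0288 top [0.6725 0.1774] 0.0254 z 0.2037
scene 243 side [0.6736 0.1752] 0.0013 rim [0.6753 0.1746] 0.0459 z95 0.0288 top [0.6735 0.1747] 0.0266 z 0.2043
== right [ 0.713 -0.121  0.02 ]
top 294 side [ 0.715  -0.1197] 0.0094 rim [ 0.7163 -0.1188] 0.0451 z95 0.0291 top [ 0.7172 -0.1194] 0.025 z 0.2032
scene 224 side [ 0.7173 -0.1213] 0.0008 rim [ 0.7198 -0.1224] 0.0463 z95 0.029 top [ 0.7182 -0.121 ] 0.0254 z 0.2043
[88. 43.] x [0.878 1.032] y [0.272 0.66 ] zmax 0.195
[498.  35.] x [0.907 1.024] y [-0.562 -0.307] zmax 0.175
[599.  64.] x [0.861 0.954] y [-0.726 -0.588] zmax 0.149
[250.  70.] x [0.894 0.963] y [0.024 0.179] zmax 0.12
[579. 157.] x [0.617 0.81 ] y [-0.749 -0.479] zmax 0.053
[535. 134.] x [0.744 0.796] y [-0.557 -0.509] zmax 0.021
[352. 157.] x [0.675 0.746] y [-0.16  -0.078] zmax 0.208
[446. 164.] x [0.675 0.73 ] y [-0.4   -0.273] zmax 0.069
[215. 180.] x [0.63  0.713] y [0.135 0.217] zmax 0.208
[143. 188.] x [0.625 0.693] y [0.302 0.367] zmax 0.168
[501. 202.] x [0.5  0.68] y [-0.465 -0.438] zmax 0.03
[ 31. 253.] x [0.474 0.577] y [0.524 0.661] zmax 0.053
[365. 246.] x [0.484 0.566] y [-0.187 -0.103] zmax 0.208
[432. 258.] x [0.453 0.534] y [-0.323 -0.241] zmax 0.107
[141. 269.] x [0.441 0.524] y [0.295 0.369] zmax 0.208
[249. 315.] x [0.339 0.421] y [0.058 0.167] zmax 0.038
[352. 318.] x [0.323 0.415] y [-0.158 -0.066] zmax 0.031
[604. 369.] x [0.197 0.302] y [-0.715 -0.577] zmax 0.104
[302. 466.] x [0.027 0.095] y [-0.078  0.084] zmax 0.164
bench z -0.00024638685415523387
```

```bash
cat >> h.py <<'E'
def att(f,th,sgn=1):
    f=np.append(np.array(f)/np.hypot(*f),0); th=np.radians(th)
    z=f*np.sin(th)+np.array([0,0,-np.cos(th)]); y=sgn*np.cross([0,0,1.],f)
    return np.c_[np.cross(y,z),y,z]
C=np.array([.4838,.3345]);L=np.array([.6735,.1755]);Rm=np.array([.7175,-.1205])
G=(L+Rm)/2; row=(L-Rm)/np.linalg.norm(L-Rm); N=np.array([row[1],-row[0]])
W=G-.13*N
E
python3 - <<'E'
from h import *
print("tool_from_cam",np.round(camera_params("wrist")["tool_from_camera"],3)); print(G,N,W)
u=(W-C)/np.linalg.norm(W-C)
for th in(25,30):
  for s in(1,-1):
    for nm,(p,f) in dict(a=(C-.09*u,u),b=(C-.05*u,u),c=(W-.05*u,u),d=(W-.09*N,N),e=(W-.05*N,N),f=(G-.05*N,N)).items():
      for z in(.035,.15,.25):
        q=inverse_kinematics([*p,z],att(f,th,s)); print(th,s,nm,z,None if q is None else np.round(q,2))
E
```

```text
tool_from_cam [[ 0.001 -0.956 -0.294  0.075]
 [ 1.     0.001 -0.     0.001]
 [ 0.    -0.294  0.956 -0.117]
 [ 0.     0.     0.     1.   ]]
[0.6955 0.0275] [0.98913158 0.14703307] [0.5669129 0.0083857]
25 1 a 0.035 [-1.16  0.78  0.3   1.68  0.16  0.99 -0.76]
25 1 a 0.15 [-1.17  0.63  0.32  1.63  0.17  1.17 -0.72]
25 1 a 0.25 [-1.18  0.53  0.33  1.55  0.19  1.35 -0.68]
25 1 b 0.035 [-1.13  0.75  0.32  1.74  0.17  0.94 -0.73]
25 1 b 0.15 [-1.14  0.6   0.34  1.69  0.19  1.13 -0.69]
25 1 b 0.25 [-1.15  0.49  0.35  1.61  0.21  1.31 -0.65]
25 1 c 0.035 [-0.73  0.65  0.45  2.03  0.31  0.58 -0.37]
25 1 c 0.15 [-0.76  0.46  0.47  1.98  0.32  0.81 -0.31]
25 1 c 0.25 [-0.79  0.32  0.49  1.89  0.34  1.02 -0.25]
25 1 d 0.035 [ 0.6   0.56 -0.78  2.4   1.97  0.36 -0.21]
25 1 d 0.15 [ 0.66  0.24 -0.79  2.33  0.61  0.24  1.07]
25 1 d 0.25 [-0.84 -0.07  0.77  2.28  0.03  0.48  1.63]
25 1 e 0.035 [ 0.58  0.6  -0.79  2.32  1.82  0.37 -0.05]
25 1 e 0.15 [-0.2   0.22  0.15  2.29 -0.34  0.21  1.98]
25 1 e 0.25 [-0.72  0.03  0.68  2.21 -0.15  0.48  1.79]
25 1 f 0.035 [ 0.26  0.63 -0.45  2.04  1.26  0.23  0.4
[... 2297 characters left out ...]
65  1.19  2.  ]
30 -1 b 0.15 [-0.69  0.64 -0.36  1.64  0.59  1.35  2.1 ]
30 -1 b 0.25 [-0.67  0.54 -0.39  1.56  0.55  1.51  2.19]
30 -1 c 0.035 [-0.34  0.63 -0.12  2.    0.85  0.83  2.26]
30 -1 c 0.15 [-0.3   0.45 -0.17  1.95  0.72  1.    2.46]
30 -1 c 0.25 [-0.28  0.33 -0.19  1.86  0.63  1.16  2.61]
30 -1 d 0.035 None
30 -1 d 0.15 None
30 -1 d 0.25 [-0.72 -0.09  0.64  2.33  0.03  0.36 -1.51]
30 -1 e 0.035 [ 0.3   0.51 -0.42  2.38  2.61  0.28  2.25]
30 -1 e 0.15 [ 0.72  0.33 -0.89  2.3   1.18  0.24 -2.61]
30 -1 e 0.25 [-0.69  0.01  0.65  2.26 -0.16  0.36 -1.33]
30 -1 f 0.035 None
30 -1 f 0.15 [-0.32  0.39  0.3   2.08 -0.75  0.22 -0.8 ]
30 -1 f 0.25 [-0.59  0.27  0.61  2.   -0.51  0.44 -1.05]
```

```bash
cat >> h.py <<'E'
a=np.radians(55); F=-row*np.cos(a)+N*np.sin(a); W=G-.15*F
U=(W-C)/np.linalg.norm(W-C); TH=25
E
python3 - <<'E'
from h import *
print(F,W,U)
ok=[]
for nm,p,f in(("push1",W-.058*U,U),("d",W-.1*F,F),("e",W-.058*F,F),("m",G-.12*F,F),("f",G-.058*F,F)):
  for z in(.03,.1,.2):
    q=inverse_kinematics([*p,z],att(f,TH)); print(nm,z,None if q is None else np.round(q,2))
command_gripper(.05)
p=C-.105*U
movep([*p,.25],att(U,TH)); move_l([*p,.06])
print(move_l([*p,.015],feed=.03,until_force=4)); s=sense(); print(s["position"],s["wrist_force"],s["finger_gap"],s["time_s"])
z=s["position"][2]+.003; move_l([*p,z],feed=.03); open("z","w").write(str(z))
pic,d,P,r,t=cloud("scene"); cv2.imwrite("pics/s1.png",pic[...,::-1])
E
```

```text
[ 0.89458386 -0.44690012] [0.56131242 0.09453502] [ 0.3073776  -0.95158763]
push1 0.03 [-0.86  0.67  0.41  1.98  0.29  0.64 -0.45]
push1 0.1 [-0.87  0.55  0.42  1.96  0.3   0.77 -0.41]
push1 0.2 [-0.89  0.41  0.44  1.89  0.31  0.97 -0.35]
d 0.03 [-0.88  0.52  0.36  2.34  1.17  0.22 -0.61]
d 0.1 [-0.9   0.35  0.38  2.31  0.75  0.36 -0.14]
d 0.2 [-0.85  0.14  0.3   2.23  0.58  0.63  0.09]
e 0.03 [-0.71  0.53  0.26  2.28  1.18  0.25 -0.53]
e 0.1 [-0.82  0.38  0.38  2.26  0.68  0.34  0.  ]
e 0.2 [-0.79  0.19  0.32  2.17  0.54  0.59  0.21]
m 0.03 [-0.48  0.57  0.15  2.14  1.05  0.27 -0.25]
m 0.1 [-0.64  0.46  0.35  2.12  0.52  0.32  0.3 ]
m 0.2 [-0.64  0.29  0.34  2.05  0.41  0.55  0.46]
f 0.03 [-0.39  0.62  0.15  2.03  0.86  0.27  0.02]
f 0.1 [-0.51  0.51  0.31  2.01  0.41  0.34  0.47]
f 0.2 [-0.54  0.36  0.34  1.94  0.31  0.54  0.62]
True
[0.45146603 0.43434525 0.02317549] [-0.59229214  0.32286535  4.90183238] 0.05020615356986639 4.1917
```

View pics/s1.png

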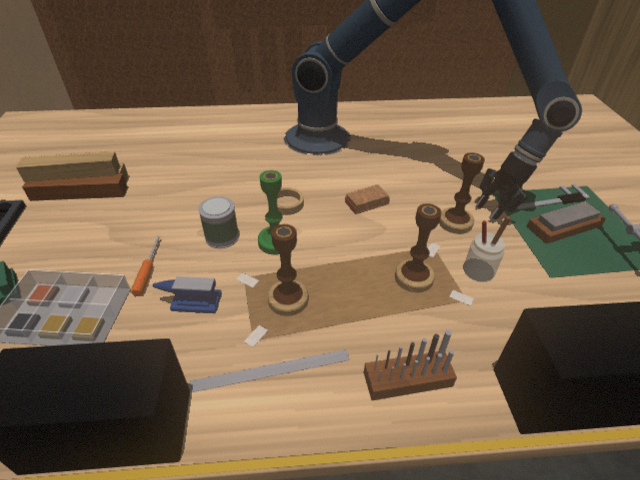

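The scene view shows the gripper (500,195) leaning back just behind the loose candlestick's foot (458,218), clear of the stem and the jar. The bench touch happened at the expected height.

```bash
cat > push.py <<'E'
from meas import *
def where(g):
    out=[]
    for n in("top","scene"):
        P=cloud(n)[2]; Q=P[np.isfinite(P[...,2])]; Q=Q[np.hypot(*(Q[:,:2]-g).T)<.06]
        top=Q[(Q[:,2]>.197)&(Q[:,2]<.209)]
        foot=Q[(Q[:,2]>.004)&(Q[:,2]<.017)]
        o=[len(top),len(foot)]
        if len(top)>5: c,r=cv2.minEnclosingCircle(top[:,:2].astype(np.float32)); o+=["top",np.round(c,4),round(r,4),np.median(top[:,2]).round(4)]
        if len(foot)>20: c,e=fit(foot[:,:2],.045); o+=["foot",c.round(4),round(e,4)]
        print(n,*o)
E
python3 - <<'E'
from push import *
z=float(open("z").read()); D=.057
for frac in(.2,):
    B=C+frac*(W-C); move_l([*(B-D*U),z],feed=.05); print(B); where(B); s=sense(); print(s["position"],s["wrist_force"],s["time_s"])
pic=camera("scene")[0]; cv2.imwrite("pics/s2.png",cv2.resize(pic[100:300,340:600,::-1],None,fx=3,fy=3))
E
```

```text
[0.49930248 0.286507  ]
top 516 152 top [0.4988 0.2911] 0.025 0.2034 foot [0.4984 0.2911] 0.0036
scene 241 110 top [0.5007 0.2884] 0.0264 0.2042 foot [0.4991 0.2901] 0.0009
[0.48174172 0.34089506 0.02614444] [-0.11563925  2.4977528  -0.03753371] 6.7417
```

View pics/s2.png

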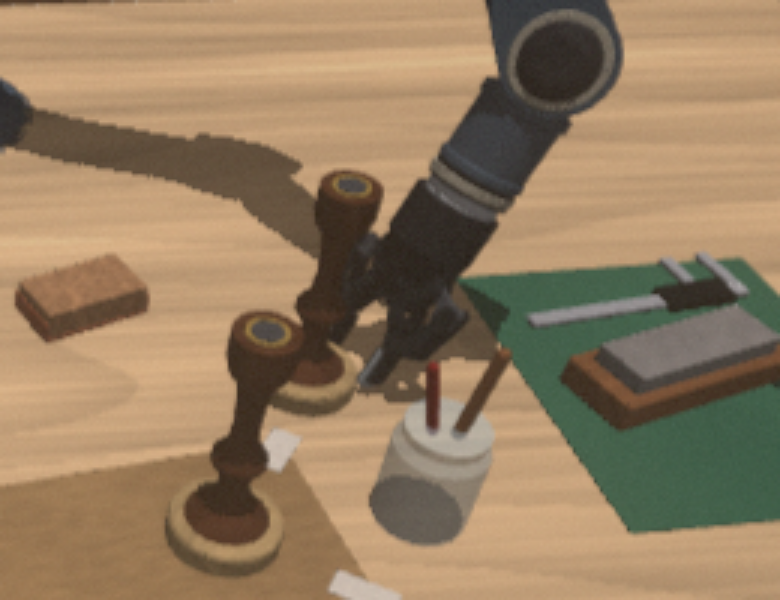

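The crop shows the tilted fingers against the pale foot's side only (fingertip at 370,385), with the gripper body clear of the stem. The candlestick is upright and following the push, so I carry on.

Run:
```python
from push import *
z=float(open("z").read()); D=.054
for frac in(.6,1):
    B=C+frac*(W-C); move_l([*(B-D*U),z],feed=.06); print(B); where(B); s=sense(); print(s["position"],s["wrist_force"],s["time_s"])
```

```text
[0.53030745 0.19052101]
top 503 118 top [0.531  0.1925] 0.0251 0.2035 foot [0.5299 0.1923] 0.0032
scene 256 107 top [0.5318 0.1894] 0.0263 0.2043 foot [0.531  0.1907] 0.001
[0.51364676 0.24205597 0.0261656 ] [0.58860214 1.5566883  0.48631738] 8.775
[0.56131242 0.09453502]
top 510 132 top [0.5618 0.0967] 0.0248 0.2035 foot [0.5622 0.0962] 0.0048
scene 271 167 top [0.5633 0.0938] 0.026 0.2043 foot [0.5623 0.0952] 0.0011
[0.54465752 0.14601878 0.02614842] [0.09260183 2.08576289 0.6929487 ] 10.7083
```

Run:
```python
from push import *
z=float(open("z").read())
c=np.array([.5622,.0953]); f=(G-c)/np.linalg.norm(G-c); A=att(f,22)
s=sense(); p=s["position"]-.055*np.append(U,0)
move_l(p); move_l([p[0],p[1],.2])
q=c-.095*f
movep([*q,.2],A); print(sense()["joint_pos"].round(2))
move_l([*q,.05]); print(sense()["joint_pos"].round(2)); move_l([*q,z],feed=.03); s=sense(); print(s["joint_pos"].round(2),s["position"],s["wrist_force"],s["time_s"],f)
where(c)
pic=camera("scene")[0]; cv2.imwrite("pics/s3.png",cv2.resize(pic[100:340,200:500,::-1],None,fx=2.5,fy=2.5))
```

```text
[-0.82  0.16  0.3   2.19  0.47  0.64  0.21]
[-0.88  0.47  0.4   2.3   0.66  0.23 -0.07]
[-0.81  0.52  0.32  2.31  0.92  0.21 -0.34] [0.47766145 0.13836683 0.02637818] [ 0.14447554  0.74688848 -0.33229899] 15.2917 [ 0.89133018 -0.45335473]
top 507 124 top [0.5617 0.0964] 0.0247 0.2036 foot [0.5628 0.0965] 0.0048
scene 274 152 top [0.5636 0.0944] 0.0255 0.2042 foot [0.5621 0.0952] 0.0009
```

View pics/s3.png

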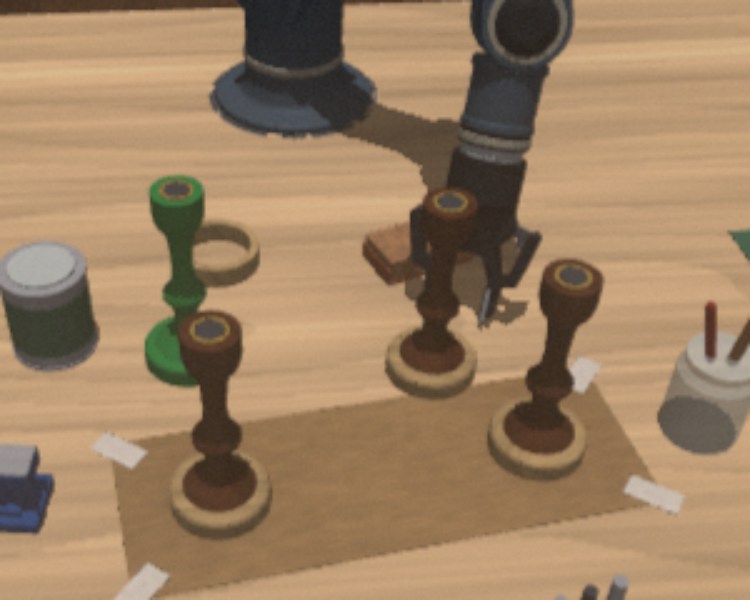

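The crop shows the candlestick (432,355) upright. The fingers (490,315) sit behind it on the robot's side, clear of the sanding block, with an open lane to the gap.

Run:
```python
from push import *
z=float(open("z").read())
c=np.array([.5622,.0955]); f=(G-c)/np.linalg.norm(G-c); D=.053
for k in(.5,.9):
    B=c+k*(G-c); move_l([*(B-D*f),z],feed=.05); print(B); where(B); s=sense(); print(s["joint_pos"].round(3),s["position"],s["wrist_force"],s["time_s"])
```

```text
[0.62885 0.0615 ]
top 490 142 top [0.6294 0.0639] 0.0247 0.2035 foot [0.63   0.0628] 0.0056
scene 323 170 top [0.6308 0.0626] 0.0266 0.2042 foot [0.63   0.0622] 0.0008
[-0.464  0.57   0.144  2.124  0.834  0.273 -0.04 ] [0.58153126 0.08563953 0.02617445] [-2.16263487  0.86934542 -0.01911058] 18.025
[0.68217 0.0343 ]
top 495 141 top [0.6826 0.0354] 0.025 0.2034 foot [0.6836 0.0349] 0.0035
scene 363 181 top [0.684  0.0326] 0.0269 0.2043 foot [0.6837 0.0342] 0.0007
[-0.315  0.611  0.058  2.014  0.785  0.318  0.102] [0.63492097 0.05826407 0.02627517] [-0.89836138 -0.3623814  -1.05314085] 19.475
```

Run:
```python
from push import *
z=float(open("z").read())
c=np.array([.5622,.0955]); f=(G-c)/np.linalg.norm(G-c); D=.0545
move_l([*(G-D*f),z],feed=.03)
p=sense()["position"]-.07*np.append(f,0)
move_l(p,feed=.08); print("retracted")
try: move_l([p[0],p[1],.25])
except Exception as e: print(repr(e))
sleep(.3); print("G",G)
for g in(G,L,Rm): where(g)
s=sense(); print(s["position"],s["wrist_force"],s["time_s"])
pic=camera("scene")[0]; cv2.imwrite("pics/s4.png",pic[...,::-1])
```

```text
retracted
G [0.6955 0.0275]
top 492 183 top [0.6963 0.0294] 0.0251 0.2035 foot [0.6957 0.0296] 0.0048
scene 378 179 top [0.6972 0.0285] 0.0265 0.2044 foot [0.6966 0.0278] 0.0008
top 495 107 top [0.6731 0.1771] 0.0253 0.2036 foot [0.6793 0.1746] 0.0058
scene 347 195 top [0.6749 0.1753] 0.0267 0.2043 foot [0.6738 0.1752] 0.0009
top 492 150 top [ 0.7171 -0.1192] 0.025 0.2036 foot [ 0.7169 -0.12  ] 0.0041
scene 403 181 top [ 0.7181 -0.1218] 0.0255 0.2043 foot [ 0.7174 -0.1214] 0.0007
[0.58519857 0.08383755 0.25001269] [-0.3291706  -0.14020261  0.722636  ] 23.3333
```

View pics/s4.png

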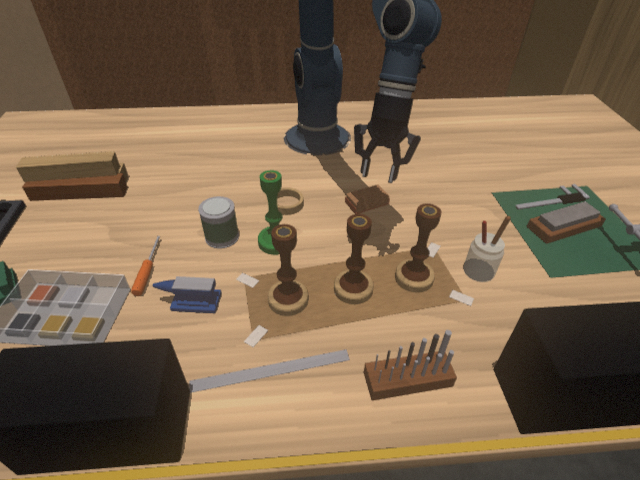

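The scene view shows the candlestick (353,285) upright midway between the mates (288,295) and (415,273). It measures within about 2 mm of the gap, the mates haven't moved, and the gripper is clear.

```bash
python3 -c "
from rig import *
print(finish_job())"
```

```text
the job is handed in; nothing more can be done
None
```

The candlestick now stands upright in the gap, about 2 mm from the midpoint and in line with the two mates, which measured where they stood; the arm is clear and the job is handed in at about 23 s, but the hand-in returned no verdict.

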